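# Load and start a dry-block heater

## Robot

A 6-joint arm with a two-finger parallel gripper is mounted at the origin on the work surface. World frame = base frame: x ahead of the robot, y to its left, z up, the work surface at z = 0. Lengths are in m, angles in rad, forces in N, time in s.
With the tool pointing down it reaches from about 0.275 to 0.825 m from the base axis. Payload 4.9 kg.
Tool frame: the origin (TCP) lies midway between the tips of the shut fingers; the grasp point (between the pads) lies 19 mm behind it (bot.grip_depth is the distance from the TCP to the grasp point, in m); z points along the fingers, y is the line along which they close (so a half turn about z gives the same grasp; the last joint's range is limited). The gripper opens to 85 mm and grips with 20 to 120 N. Pads are 22 mm wide; open, the fingers measure 114 mm over their backs; the gripper's body (76 mm by 85 mm) begins 54 mm behind the grasp point. The pads swing forward as they close: fully open they stand 13 mm farther back than shut.
Start: joints at [-1.269, 0.326, -0.193, 1.052, 0, 1.437], TCP at [0.232, -0.499, 0.231] pointing down, gripper open.
Joint ranges: [-2.65, 2.65], [-0.97, 1.79], [-1.3, 1.35], [-1.93, 2.1], [-1.47, 1.37], [-3.14, 3.14]. Speed limits (rad/s): [2.57, 2.57, 3.14, 3.14, 3.14, 3.14].

## Interface

Orientations are given as a unit quaternion [w, x, y, z].
In Python, from cell import bot gives the robot as it stands. Calls block until the motion is done:
- bot.move_pose(position, orientation): joint-space move of the TCP to a pose.
- bot.move_linear(position, speed=0.15, rotation=None, until_force=None): straight line of the TCP; rotation=None keeps the orientation; speed is the mean speed in m/s. With until_force (N) it stops when the force on the tool has changed by that much, and returns True; else False.
- bot.goto_joints(angles): joint-space move.
- bot.set_gripper(opening, grasp_force=None): opening from 0.0 (shut) to 1.0 (fully open); grasp_force is the grip in N (None keeps the last); returns when the fingers have stopped.
- bot.wait(seconds).
- bot.solve_ik(position, orientation): joint angles nearest the present ones, or None.
- bot.camera(name): name is "scene" or "top"; returns the picture (420x560x3 uint8, red, green, blue); there is no depth.
- bot.calibration(name): a dict with "mtx" (3x3 intrinsics, pixels), "extrinsics" (4x4, takes a point from world to camera coordinates). Camera axes: x right, y down, z forward; pixel columns grow to the right and rows downward; lengths in m; the calibration is good to about 2 mm. A picture is of the moment at which its call begins. calibration takes no time and is no camera call.
A pose or a line that the arm cannot do raises bot.PlanningError and nothing moves.
- bot.close_job(): hands the job in; it is judged then, once.
Trained networks look in the newest picture that a camera, given by its name, has taken for a name from the list of things; names that differ only in an ending like _2 or _b are one class to them, and where a whole thing is asked for, a point or a joint stands for the part that bears it (a point fixed in the world has none). Each returns a list of dicts, best first, with "confidence" (0 to 1); they miss things now and then, are a little off and sometimes report something else, mostly with a low value. They report only what shows in the picture. A call takes as long as a camera call. They do not tell look-alikes from the thing itself.
- bot.search_frame(camera, thing): "bbox" ([left, top, width, height] in pixels, round what is visible of it).
Readings, each from a call of its own:
- bot.read_clock(): time.
- bot.read_joint_positions(): joint angles.
- bot.read_joint_vel(): joint speeds.
- bot.read_joint_efforts(): joint torques, N m.
- bot.read_position(): TCP position.
- bot.read_tool_rot(): TCP orientation.
- bot.read_ft_force(): force on the tool from outside, world axes, zero at the start.
- bot.read_moment(): the same for the moment, N m.
- bot.read_gripper_width(): opening from 0.0 (shut) to 1.0 (fully open).
- bot.read_finger_force(): force on a finger pad.
Only numpy, scipy, OpenCV 4.12 (cv2) and the standard library are available. Lean on these libraries where they do the work, as an engineer would, in place of code of your own. Each camera call takes 0.05 s, during which the arm holds its last target. There are 200 camera calls.

## Task

Get the sample jars warming: lift the cover plate off the block heater and lay it flat, grip up, on the bench clear of the heater. Then drop every amber black-capped jar that is there upright into a pocket of its own, push the blade of the white temperature logger from its holder into the block's slot until its shoulder rests on the block, and last of all throw the heater's lever fully towards the block. Leave the other things on the bench where they stand.

Things in the scene. Friction and masses are not known exactly. Their poses are not given: they have to be found in the camera images.
- heater: Cream dry-block heater, fixed to the bench, 220 (x) x 310 (y) mm, origin at its underside; x axis points from its low control panel (at x -112 to -37 mm, 50 mm high) to the aluminium block behind it (x -37 to +107 mm, y -155 to +155 mm, flat top 90 mm above the bench). The block has six round pockets in two rows of three and one narrow slot near its +y end.
- pocket0 (a point): Centre of the mouth of pocket 0 in the block's top: a round bore 58 mm across with a slightly bevelled rim, 38 mm deep, flat floor. Pockets stand 70 mm apart in x and 86 mm in y of the heater.
- pocket1 (a point): Centre of the mouth of pocket 1 in the block's top: a round bore 58 mm across with a slightly bevelled rim, 38 mm deep, flat floor. Pockets stand 70 mm apart in x and 86 mm in y of the heater.
- pocket2 (a point): Centre of the mouth of pocket 2 in the block's top: a round bore 58 mm across with a slightly bevelled rim, 38 mm deep, flat floor. Pockets stand 70 mm apart in x and 86 mm in y of the heater.
- pocket3 (a point): Centre of the mouth of pocket 3 in the block's top: a round bore 58 mm across with a slightly bevelled rim, 38 mm deep, flat floor. Pockets stand 70 mm apart in x and 86 mm in y of the heater.
- pocket4 (a point): Centre of the mouth of pocket 4 in the block's top: a round bore 58 mm across with a slightly bevelled rim, 38 mm deep, flat floor. Pockets stand 70 mm apart in x and 86 mm in y of the heater.
- pocket5 (a point): Centre of the mouth of pocket 5 in the block's top: a round bore 58 mm across with a slightly bevelled rim, 38 mm deep, flat floor. Pockets stand 70 mm apart in x and 86 mm in y of the heater.
- slot (a point): Centre of the mouth of the probe slot in the block's top, same axes as the heater: 37 mm long (along x) and 10 mm wide (along y), 55 mm deep, vertical.
- cover: Loose grey cover plate lying over the block's pockets at the start: 145 (x) x 240 (y) x 6 mm, 0.3 kg, origin at the centre of its underside; on its middle stands a black grip rib 16 (x) x 90 (y) mm, whose top is 42 mm above the underside. Where it lies on the block its underside is 90 mm above the bench.
- probe: Wireless temperature logger, upright in its holder at the start: flat steel blade 32 (x) x 5 (y) mm, 50 mm from tip to shoulder, under a white plastic head 52 (x) x 24 (y) x 55 (z) mm; 0.09 kg. Origin at the blade's tip, z up; the head spans z 50 to 105 mm. Either way round will do.
- holder: Fixed holder of the logger, white block 80 x 60 mm on a black foot 90 x 70 mm, top at 67 mm; its slot, along its x, is 37 x 10 mm and 55 mm deep (the logger's shoulder rests on top). Origin at its underside.
- jar1: Round amber sample jar with black cap, 54 mm across, 75 mm tall, heavy-bottomed, 0.12 kg, origin at the centre of its base, z up. Three to five such jars are present (absent ones read None).
- jar2: Round amber sample jar with black cap, 54 mm across, 75 mm tall, heavy-bottomed, 0.12 kg, origin at the centre of its base, z up. Three to five such jars are present (absent ones read None).
- jar3: Round amber sample jar with black cap, 54 mm across, 75 mm tall, heavy-bottomed, 0.12 kg, origin at the centre of its base, z up. Three to five such jars are present (absent ones read None).
- jar4: Round amber sample jar with black cap, 54 mm across, 75 mm tall, heavy-bottomed, 0.12 kg, origin at the centre of its base, z up. Three to five such jars are present (absent ones read None).
- jar5: Round amber sample jar with black cap, 54 mm across, 75 mm tall, heavy-bottomed, 0.12 kg, origin at the centre of its base, z up. Three to five such jars are present (absent ones read None).
- switch (a joint): Black-tipped toggle lever on the heater's control panel: 0 = off (leans to the heater's -x, away from the block), 1.0 rad = fully on (leans to +x, towards the block); it stays where it is left.
- switch_tip (a point): Centre of the lever's ball, 26 mm across. It swings on a 60 mm radius about a pivot 72 mm above the bench at heater x -74, y -85 mm, axis along heater y.
- bottle: Bystander: wide squat jar with label and white cap, 64 mm across, 85 mm tall, too wide for a pocket; origin at its base.
- beaker: Bystander: white open cup, 72 mm across, 85 mm tall; origin at its base.
- carton: Bystander: small cardboard carton 90 x 60 x 45 mm; origin at its underside.
- dishes: Bystander: stack of white culture dishes, 90 mm across, 38 mm tall; origin at its base.
- spatula: Bystander: spatula 180 mm long lying on the bench along its x; origin under its middle.
- flask: Bystander: bottle 70 mm across, 150 mm tall; origin at its base.
Mind the look-alikes: they are no part of the job. What is shaped like the jar1 but green or yellow is not meant. What is shaped like the probe but green is not meant.

How it is judged:
On the way, in this order (a step that is already met when the one before it is completed fails the run):
1. the cover lies flat on the bench clear of the heater (height (world z) of cover below 0.008 m and angle between cover's own z axis and vertical below 0.05 rad and linear speed of cover below 0.03 m/s and horizontal distance between cover and heater above 0.16 m), for 0.2 s.
2. every jar present stands at the bottom of a pocket and the logger's blade is home in the slot (((horizontal distance between jar1 and pocket0 below 0.006 m and z of jar1 in the frame of pocket0 below -0.032 m) or (horizontal distance between jar1 and pocket1 below 0.006 m and z of jar1 in the frame of pocket1 below -0.032 m) or (horizontal distance between jar1 and pocket2 below 0.006 m and z of jar1 in the frame of pocket2 below -0.032 m) or (horizontal distance between jar1 and pocket3 below 0.006 m and z of jar1 in the frame of pocket3 below -0.032 m) or (horizontal distance between jar1 and pocket4 below 0.006 m and z of jar1 in the frame of pocket4 below -0.032 m) or (horizontal distance between jar1 and pocket5 below 0.006 m and z of jar1 in the frame of pocket5 below -0.032 m)) and angle between each of jar1, jar2, jar3, jar4, jar5, probe's own z axis and vertical below 0.1 rad and linear speed of each of jar1, jar2, jar3, jar4, jar5, probe below 0.03 m/s and ((horizontal distance between jar2 and pocket0 below 0.006 m and z of jar2 in the frame of pocket0 below -0.032 m) or (horizontal distance between jar2 and pocket1 below 0.006 m and z of jar2 in the frame of pocket1 below -0.032 m) or (horizontal distance between jar2 and pocket2 below 0.006 m and z of jar2 in the frame of pocket2 below -0.032 m) or (horizontal distance between jar2 and pocket3 below 0.006 m and z of jar2 in the frame of pocket3 below -0.032 m) or (horizontal distance between jar2 and pocket4 below 0.006 m and z of jar2 in the frame of pocket4 below -0.032 m) or (horizontal distance between jar2 and pocket5 below 0.006 m and z of jar2 in the frame of pocket5 below -0.032 m)) and ((horizontal distance between jar3 and pocket0 below 0.006 m and z of jar3 in the frame of pocket0 below -0.032 m) or (horizontal distance between jar3 and pocket1 below 0.006 m and z of jar3 in the frame of pocket1 below -0.032 m) or (horizontal distance between jar3 and pocket2 below 0.006 m and z of jar3 in the frame of pocket2 below -0.032 m) or (horizontal distance between jar3 and pocket3 below 0.006 m and z of jar3 in the frame of pocket3 below -0.032 m) or (horizontal distance between jar3 and pocket4 below 0.006 m and z of jar3 in the frame of pocket4 below -0.032 m) or (horizontal distance between jar3 and pocket5 below 0.006 m and z of jar3 in the frame of pocket5 below -0.032 m)) and ((horizontal distance between jar4 and pocket0 below 0.006 m and z of jar4 in the frame of pocket0 below -0.032 m) or (horizontal distance between jar4 and pocket1 below 0.006 m and z of jar4 in the frame of pocket1 below -0.032 m) or (horizontal distance between jar4 and pocket2 below 0.006 m and z of jar4 in the frame of pocket2 below -0.032 m) or (horizontal distance between jar4 and pocket3 below 0.006 m and z of jar4 in the frame of pocket3 below -0.032 m) or (horizontal distance between jar4 and pocket4 below 0.006 m and z of jar4 in the frame of pocket4 below -0.032 m) or (horizontal distance between jar4 and pocket5 below 0.006 m and z of jar4 in the frame of pocket5 below -0.032 m)) and ((horizontal distance between jar5 and pocket0 below 0.006 m and z of jar5 in the frame of pocket0 below -0.032 m) or (horizontal distance between jar5 and pocket1 below 0.006 m and z of jar5 in the frame of pocket1 below -0.032 m) or (horizontal distance between jar5 and pocket2 below 0.006 m and z of jar5 in the frame of pocket2 below -0.032 m) or (horizontal distance between jar5 and pocket3 below 0.006 m and z of jar5 in the frame of pocket3 below -0.032 m) or (horizontal distance between jar5 and pocket4 below 0.006 m and z of jar5 in the frame of pocket4 below -0.032 m) or (horizontal distance between jar5 and pocket5 below 0.006 m and z of jar5 in the frame of pocket5 below -0.032 m)) and horizontal distance between probe and slot below 0.006 m and z of probe in the frame of slot below -0.046 m), for 0.2 s.
3. the lever is thrown to on (value of joint switch above 0.85 rad), for 0.2 s.
At the end, for the whole second after the job is handed in: Each jar upright at a pocket's bottom (6 mm of axis, 32 mm deep), logger upright in the slot (6 mm, 46 mm deep), cover flat, grip up on the bench with its centre over 160 mm from the heater's, lever above 0.85 rad; all at rest (all of step 1 and all of step 2 and value of joint switch above 0.85 rad); the robot touches nothing.
It fails at once if another thing on the bench is shoved more than 50 mm or knocked over (distance of any of bottle, beaker, carton, dishes, spatula, flask from where it was at the start of the episode above 0.05 m or angle between any of bottle, beaker, carton, dishes, spatula, flask's own z axis and vertical above 0.6 rad).
Of jar1, jar2, jar3, jar4, jar5 only 3 to 5 are there at a start; the rules pass over those that are not, and their reading is None.
At some moment in a run one of jar1, jar2, jar3, jar4, jar5, cover may be knocked a few centimetres aside while the robot is not near it.
It also fails if it takes over 210 s, if anything falls off the work surface, if the arm or the gripper's body presses on something with over 40 N, if the wrist force passes 120 N, or if a joint passes its speed limit or range.

## Working session

There is one attempt and no reset: what is moved stays moved. The work goes in short steps, each a Python script; the robot and the scene stay as the last script left them, time stands still between calls to the robot, and variables do not carry over. Pictures are saved under pics/ and viewed, at most 14 in all, crops included, and the job is handed in when it is done.

```bash
ls; mkdir -p pics; python3 - <<'E'
from cell import bot
import cv2, numpy as np
for n in("scene","top"):
    im=bot.camera(n); cv2.imwrite(f"pics/{n}0.png",im[:,:,::-1])
    c=bot.calibration(n); print(n,np.round(c["mtx"],1).tolist(),np.round(c["extrinsics"],4).tolist())
    for t in("heater","cover","probe","holder","jar1","switch","bottle","beaker","carton","dishes","spatula","flask"):
        print(t,[(np.round(d["bbox"]).astype(int).tolist(),round(d["confidence"],2)) for d in bot.search_frame(n,t)])
print(bot.read_tool_rot(),bot.read_clock())
E
```

```text
pics
scene [[392.3, 0.0, 277.6], [0.0, 392.3, 202.5], [0.0, 0.0, 1.0]] [[0.6349, 0.7726, -0.001, -0.3268], [0.553, -0.4554, -0.6977, -0.2009], [-0.5395, 0.4425, -0.7164, 1.4541], [0.0, 0.0, 0.0, 1.0]]
heater [([238, 184, 130, 106], 0.87)]
cover [([258, 196, 98, 74], 0.55)]
probe [([217, 231, 13, 36], 0.81), ([126, 211, 23, 31], 0.74), ([81, 254, 37, 40], 0.72), ([156, 237, 27, 18], 0.65), ([242, 183, 129, 110], 0.26)]
holder [([150, 243, 39, 37], 0.85)]
jar1 [([369, 161, 23, 24], 0.96), ([114, 294, 29, 32], 0.96), ([382, 128, 19, 25], 0.89), ([374, 195, 20, 28], 0.74), ([347, 141, 17, 23], 0.68)]
switch [([255, 199, 13, 21], 0.39)]
bottle [([350, 168, 23, 32], 0.82)]
beaker [([310, 142, 22, 31], 0.86)]
carton [([82, 254, 37, 39], 0.91), ([388, 170, 31, 38], 0.41), ([242, 184, 131, 103], 0.15)]
dishes [([333, 131, 21, 21], 0.57), ([241, 183, 128, 110], 0.44)]
spatula [([389, 170, 31, 38], 0.83)]
flask [([119, 322, 40, 55], 0.69)]
top [[390.1, 0.0, 273.4], [0.0, 390.1, 211.2], [0.0, 0.0, 1.0]] [[-0.0281, -0.9996, -0.0006, 0.0387], [-0.9849, 0.0278, -0.1709, 0.5115], [0.1708, -0.0042, -
[... 171 characters left out ...]
), ([380, 223, 25, 21], 0.62), ([340, 198, 14, 24], 0.52)]
holder [([369, 220, 34, 33], 0.9), ([111, 256, 31, 34], 0.59), ([205, 152, 119, 83], 0.56)]
jar1 [([131, 226, 24, 22], 0.98), ([429, 199, 27, 22], 0.8), ([132, 189, 29, 24], 0.79), ([174, 154, 20, 20], 0.76), ([82, 221, 29, 21], 0.66), ([115, 146, 40, 61], 0.23)]
switch [([296, 206, 13, 10], 0.61)]
bottle [([167, 178, 29, 30], 0.75)]
beaker [([166, 243, 29, 25], 0.92), ([210, 151, 114, 81], 0.57)]
carton [([429, 249, 36, 35], 0.96), ([111, 260, 34, 31], 0.4)]
dishes [([111, 260, 35, 27], 0.94)]
spatula [([116, 146, 42, 58], 0.97)]
flask [([426, 153, 40, 33], 0.88)]
[-2.01732676e-05  9.76351944e-01  2.16187142e-01 -1.07897761e-05] 1.3
```

```bash
python3 - <<'E'
import cv2
a=cv2.imread("pics/top0.png")[120:390,60:500]; cv2.imwrite("pics/top0c.png",cv2.resize(a,(800,491),interpolation=3))
a=cv2.imread("pics/scene0.png")[110:400,60:440]; cv2.imwrite("pics/scene0c.png",cv2.resize(a,(760,580),interpolation=3))
E
```

```text
(no output)
```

View pics/top0c.png

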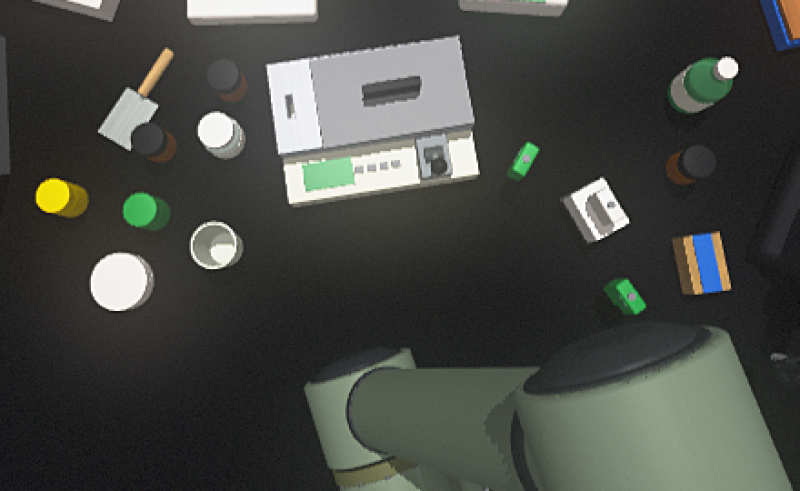

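View pics/scene0c.png

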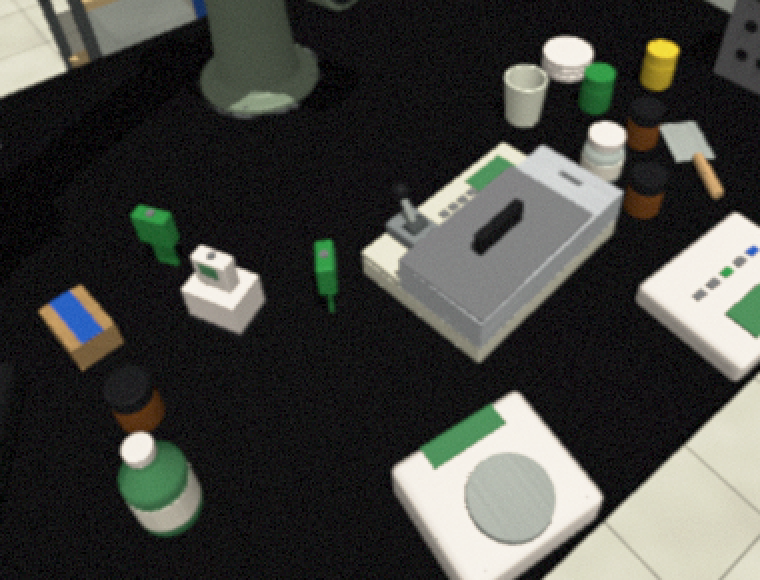

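Top crop, px: amber jars with black caps at (224,78), (150,140) and (693,163). Look-alikes are the green jar (146,210), yellow jar (62,197), white-capped bottle (220,133), and green loggers (523,160) and (625,295). The white logger is in its holder at (600,207). The slot end of the heater is at the left (+y), and the lever is at (436,158).

```bash
cat > h.py <<'E'
from cell import bot
import cv2, numpy as np, json
from scipy.optimize import least_squares
from scipy.spatial.transform import Rotation as R
CAL={n:bot.calibration(n) for n in("scene","top")}
def proj(n,P):
    P=np.atleast_2d(P); c=CAL[n]; E=c["extrinsics"]; q=(P@E[:3,:3].T+E[:3,3])@c["mtx"].T
    return q[:,:2]/q[:,2:]
def ray(n,uv,z):  # pixel -> world at height z
    c=CAL[n]; E=c["extrinsics"]; o=-E[:3,:3].T@E[:3,3]; d=E[:3,:3].T@np.linalg.inv(c["mtx"])@[uv[0],uv[1],1]
    return o+d*(z-o[2])/d[2]
def tri(obs): # {cam:uv} -> xyz, rms
    f=lambda p:np.concatenate([proj(n,p)[0]-uv for n,uv in obs.items()])
    s=least_squares(f,[.5,0,.05]); return s.x,np.sqrt(np.mean(s.fun**2))
def T(pose,P): # planar pose x,y,yaw ; local pts
    P=np.atleast_2d(P); c,s=np.cos(pose[2]),np.sin(pose[2])
    return np.c_[pose[0]+c*P[:,0]-s*P[:,1],pose[1]+s*P[:,0]+c*P[:,1],P[:,2]]
def quat(yaw): # tool down, tool y (closing) along world yaw direction
    y=np.array([np.cos(yaw),np.sin(yaw),0]); z=np.array([0,0,-1.]); x=np.cross(y,z)
    q=R.from_matrix(np.c_[x,y,z]).as_quat(); return np.r_[q[3],q[:3]]
def box(x0,x1,y0,y1,z0,z1): return np.array([[x,y,z] for x in(x0,x1) for y in(y0,y1) for z in(z0,z1)])
def cyl(r,z0,z1): 
    a=np.linspace(0,2*np.pi,48); return np.concatenate([np.c_[r*np.cos(a),r*np.sin(a),0*a+z] for z in(z0,z1)])
def fitbox(obs,pts,yaw=None,x0=(.5,0)): # obs {cam:bbox}; fit x,y,z offset of a point set
    def f(p):
        r=[]
        for n,b in obs.items():
            q=proj(n,T([p[0],p[1],yaw or 0],pts)+[0,0,p[2]]); r+=[*(q.min(0)-b[:2]),*(q.max(0)-b[:2]-b[2:])]
        return r
    s=least_squares(f,[*x0,0],loss='soft_l1'); return s.x,np.round(s.fun,1)
def draw(im,n,P,col,k=1,off=(0,0),closed=True):
    q=((proj(n,P)-off+.5)*k-.5); cv2.polylines(im,[np.round(q*8).astype(np.int32)],closed,col,1,cv2.LINE_AA,3)
E
cat > fit0.py <<'E'
from h import *
t=lambda u,v:np.array([60+(u+.5)/(800/440)-.5,120+(v+.5)/(491/270)-.5]); s=lambda u,v:np.array([60+(u+.5)/2-.5,110+(v+.5)/2-.5])
H=[("top",t(267,64),(.107,.155,.09)),("top",t(281,155),(-.037,.155,.09)),("top",t(292,203),(-.112,.155,.05)),("top",t(478,179),(-.112,-.155,.05)),
("scene",s(622,184),(.107,.155,.09)),("scene",s(543,147),(-.037,.155,.09)),("scene",s(363,257),(-.112,-.155,.05)),("scene",s(504,143),(-.112,.155,.05))]
f=lambda p:np.concatenate([proj(n,T(p,P))[0]-uv for n,uv,P in H]); r=least_squares(f,[.55,0,0],loss='soft_l1'); heat=r.x
print("heater",heat.round(4),r.fun.round(1))
C=[("top",t(460,37),(.0725,-.12,.006)),("top",t(473,127),(-.0725,-.12,.006)),("top",t(310,58),(.0725,.12,.006)),("top",t(323,150),(-.0725,.12,.006)),
("scene",s(592,208),(.0725,.12,.006)),("scene",s(516,172),(-.0725,.12,.006)),("scene",s(402,267),(-.0725,-.12,.006)),("scene",s(481,313),(.0725,-.12,.006))]
f=lambda p:np.concatenate([proj(n,T(p,P)+[0,0,p[3]])[0]-uv for n,uv,P in C]); r=least_squares(f,[.55,0,0,.09],loss='soft_l1')
print("cover",r.x.round(4),r.fun.round(1)); cov=r.x
print("lever",tri({"top":t(436,165),"scene":s(401,190)}))
jb=[([174,154,20,20],[374,195,20,28]),([131,189,29,24],[369,161,23,24]),([429,199,27,22],[114,294,29,32])]
for n,(a,b) in enumerate(jb): print("jar",n,fitbox({"top":a,"scene":b},cyl(.027,0,.075)))
for n,a,b,r_,h in(("bottle",[167,178,29,30],[350,168,23,32],.032,.085),("beaker",[166,243,29,25],[310,142,22,31],.036,.085),("dishes",[111,260,35,27],[333,131,21,21],.045,.038),("flask",[426,153,40,33],[119,322,40,55],.035,.15)):
    print(n,fitbox({"top":a,"scene":b},cyl(r_,0,h))[0].round(3))
print("carton",tri({"top":[447,267],"scene":[100,268]})[0].round(3))
# holder top corners
hp=[("top",t(604,178),(.04,-.03,.067)),("top",t(562,196),(.04,.03,.067)),("scene",s(264,296),0),]
for nm,u in(("headtop",(607,203)),("hold TL",(562,198)),("hold TR",(604,178)),("hold BR",(630,212)),("hold BL",(594,240))): print(nm,ray("top",t(*u),.067).round(4))
print("green",ray("top",t(520,165),.0).round(3),ray("top",t(625,300),0).round(3),"robotcols",ray("top",t(400,350),0).round(3))
ims={}
for n,o,k,sz in(("top",(190,120),5,(150,120)),("scene",(230,160),5,(150,120))):
    im=cv2.imread(f"pics/{n}0.png")[o[1]:o[1]+sz[1],o[0]:o[0]+sz[0]]; im=cv2.resize(im,None,fx=k,fy=k,interpolation=3)
    for z0,P in((.09,[(-.037,-.155),(.107,-.155),(.107,.155),(-.037,.155)]),(.05,[(-.112,-.155),(-.037,-.155),(-.037,.155),(-.112,.155)])):
        draw(im,n,T(heat,[(x,y,z0) for x,y in P]),(0,255,0),k,o)
    draw(im,n,T(cov,[(x,y,cov[3]+.006) for x,y in((-.0725,-.12),(.0725,-.12),(.0725,.12),(-.0725,.12))]),(0,0,255),k,o)
    draw(im,n,T(cov,[(x,y,cov[3]+.042) for x,y in((-.008,-.045),(.008,-.045),(.008,.045),(-.008,.045))]),(0,255,255),k,o)
    ims[n]=im
cv2.imwrite("pics/fit_h.png",cv2.resize(np.vstack(list(ims.values())),(500,600*4//3*3//4*1))) if 0 else cv2.imwrite("pics/fit_h.png",cv2.resize(np.hstack([ims["top"],ims["scene"]]),(800,320),interpolation=cv2.INTER_AREA))
im=cv2.imread("pics/top0.png")[200:310,360:480]; a=cv2.resize(im,None,fx=4,fy=4,interpolation=3)
im=cv2.imread("pics/scene0.png")[220:330,70:150+40]; b=cv2.resize(im,None,fx=4*.8,fy=4,interpolation=3)[:,:]
b=cv2.resize(cv2.imread("pics/scene0.png")[225:335,110:200],None,fx=4,fy=4,interpolation=3)
cv2.imwrite("pics/hold.png",np.hstack([a,b])[:, :800])
E
python3 fit0.py
```

```text
heater [0.5882 0.0464 0.1365] [-0.7  0.4 -1.5 -1.3 -1.9  0.1  1.3 -4.   0.   4.6 -0.7 -0.2 -1.2 -1.5
 -1.1  0.1]
cover [0.6239 0.0182 0.1309 0.0814] [-1.6 -0.   0.2 -1.5 -0.8  1.  -0.8 -1.   0.5  5.9 -2.  -1.2 -2.6 -2.
 -0.6  6.5]
lever (array([ 0.49735037, -0.04662594,  0.12813699]), np.float64(0.11555998527364536))
jar 0 (array([ 0.66874437,  0.2946948 , -0.01779941]), array([-2.4, -1.8,  0.9,  2.3, -1.8, -0.5,  0.8,  1. ]))
jar 1 (array([ 0.55678376,  0.40643513, -0.0094822 ]), array([ 0.5,  0.3, -2.2, -1. ,  0.4, -1.5, -2.1,  2.1]))
jar 2 (array([ 0.50292489, -0.4625113 ,  0.00258652]), array([-4.1, -0.6, -2. , -0.1, -3.5, -2.1, -0.8,  1.7]))
bottle [0.572 0.29  0.015]
beaker [0.389 0.294 0.005]
dishes [ 0.343  0.454 -0.007]
flask [ 0.619 -0.484 -0.034]
carton [ 0.338 -0.467  0.037]
headtop [ 0.4403 -0.3157  0.067 ]
hold TL [ 0.4502 -0.2459  0.067 ]
hold TR [ 0.48   -0.3142  0.067 ]
hold BR [ 0.4252 -0.3505  0.067 ]
hold BL [ 0.3833 -0.2909  0.067 ]
green [ 0.516 -0.196  0.   ] [ 0.289 -0.353  0.   ] robotcols [0.221 0.014 0.   ]
```

View pics/fit_h.png

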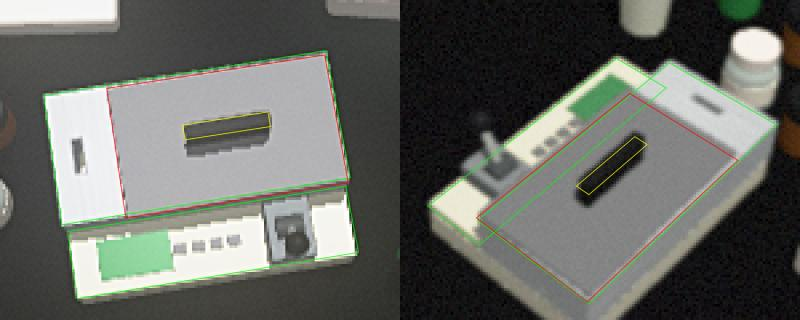

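View pics/hold.png

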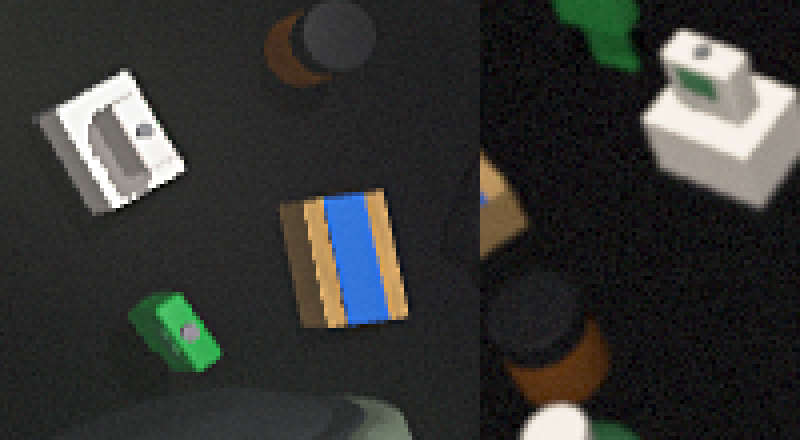

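The heater and cover fits follow the image edges in both views, apart from my own mis-clicked outliers. The white logger stands in the holder at about (120,140) in the crop, along the holder's long axis. I'll refine the fits without the outliers and then move the cover.

```bash
cat >> h.py <<'E'
def ik(pos,yaw):
    best=None; cur=np.array(bot.read_joint_positions())
    for y in(yaw,yaw+np.pi):
        q=bot.solve_ik(list(pos),list(quat(y)))
        if q is not None:
            q=np.array(q); cost=abs(q-cur).max()+.5*abs(q[5])
            if best is None or cost<best[0]: best=(cost,y,q)
    return best
def go(pos,yaw):
    b=ik(pos,yaw); bot.move_pose(list(pos),list(quat(b[1])))
def lin(pos,speed=.15,**k): return bot.move_linear(list(np.array(pos,float)),speed=speed,**k)
def up(z,speed=.2): p=np.array(bot.read_position()); p[2]=z; lin(p,speed)
E
sed -i '/t(478,179)/s/,("top",t(478,179),(-.112,-.155,.05))//; s/^("scene",s(622,184),(.107,.155,.09)),/ /; s/^("scene",s(592,208),(.0725,.12,.006)),/ /; s/,("scene",s(481,313),(.0725,-.12,.006))//' fit0.py
cat >> fit0.py <<'E'
print('----')
h=lambda u,v:np.array([360+(u+.5)/4-.5,200+(v+.5)/4-.5]); g=lambda u,v:np.array([110+(u-480+.5)/4-.5,225+(v+.5)/4-.5])
hc=[(128,70),(185,168),(112,212),(55,108)]; w=[ray("top",h(*c),.067) for c in hc]; print(np.round(w,4).tolist(),np.mean(w,0).round(4))
d=w[0]-w[1]+w[3]-w[2]; print("holder yaw",np.arctan2(d[1],d[0]))
print("button",tri({"top":h(145,130),"scene":g(702,50)}))
print("jar2 cap",ray("top",h(338,35),.075),ray("scene",g(533,302),.075))
np.save("heat.npy",heat); np.save("cov.npy",cov)
E
python3 fit0.py | grep -v jar\ 
python3 - <<'E'
from h import *
heat=np.load("heat.npy"); cov=np.load("cov.npy"); yaw=cov[2]
for p in([cov[0],cov[1],.103],[.335,.015,.02]): b=ik(p,yaw); print(b[1],b[2].round(2))
E
```

```text
heater [0.5911 0.0453 0.1499] [-0.7  0.2 -0.9 -1.6 -0.9 -0.3 -0.9  0.2 -0.8  0.  -1.5  0.7]
cover [0.6262 0.0174 0.1166 0.0758] [-1.1  0.4 -0.1 -1.2  0.   0.2 -0.8 -2.  -1.2  0.9 -2.4 -0.6]
lever (array([ 0.49735037, -0.04662594,  0.12813699]), np.float64(0.11555998527364536))
bottle [0.572 0.29  0.015]
beaker [0.389 0.294 0.005]
dishes [ 0.343  0.454 -0.007]
flask [ 0.619 -0.484 -0.034]
carton [ 0.338 -0.467  0.037]
headtop [ 0.4403 -0.3157  0.067 ]
hold TL [ 0.4502 -0.2459  0.067 ]
hold TR [ 0.48   -0.3142  0.067 ]
hold BR [ 0.4252 -0.3505  0.067 ]
hold BL [ 0.3833 -0.2909  0.067 ]
green [ 0.516 -0.196  0.   ] [ 0.289 -0.353  0.   ] robotcols [0.221 0.014 0.   ]
----
[[0.4815, -0.3133, 0.067], [0.4103, -0.348, 0.067], [0.3808, -0.294, 0.067], [0.4556, -0.2591, 0.067]] [ 0.4321 -0.3036  0.067 ]
holder yaw 0.4443215463757576
button (array([ 0.43191217, -0.30262352,  0.12603446]), np.float64(0.1603003006204239))
jar2 cap [ 0.50134555 -0.46252445  0.075     ] [ 0.49705512 -0.45969441  0.075     ]
0.1165907149616292 [-0.09  0.57 -0.15  0.85  0.    1.36]
0.1165907149616292 [-0.18  0.27 -0.98  0.32  0.    1.28]
```

```bash
python3 - <<'E'
from h import *
c=np.array([.6255,.0175]); yaw=.13
bot.set_gripper(.7)
go([*c,.25],yaw); print(lin([*c,.103],.12,until_force=10), bot.read_position())
bot.set_gripper(0,grasp_force=70); bot.wait(.2); print(bot.read_gripper_width()*85, bot.read_finger_force())
zg=bot.read_position()[2]
up(.25,.12); print("F",np.round(bot.read_ft_force(),2))
lin([.335,.015,.25],.2); print(lin([.335,.015,zg-.09+.012],.12,until_force=12)); print(lin([.335,.015,zg-.09-.005],.03,until_force=5),bot.read_position(),zg)
bot.set_gripper(.6); up(.2)
go([.35,-.35,.35],yaw)
for n in("scene","top"):
    im=bot.camera(n); cv2.imwrite(f"pics/{n}1.png",im[:,:,::-1])
    for t in("jar1","cover"): print(n,t,[(np.round(d["bbox"],1).tolist(),round(d["confidence"],2)) for d in bot.search_frame(n,t)])
a=cv2.resize(cv2.imread("pics/top1.png")[125:325,70:480],(800,390),interpolation=3); cv2.imwrite("pics/top1c.png",a)
print(bot.read_clock())
E
```

```text
False [0.6261605  0.01742458 0.1038437 ]
15.102660461328458 69.69489455223083
F [ 0.55  0.17 -3.51]
False
True [0.33538605 0.01491768 0.0132258 ] 0.10356584960646252
scene jar1 [([346.4, 139.7, 20.5, 27.6], 0.91), ([112.0, 292.7, 27.3, 34.4], 0.86), ([370.3, 192.3, 24.8, 28.1], 0.81), ([348.9, 169.0, 20.4, 31.2], 0.68), ([383.0, 128.7, 15.7, 26.7], 0.65), ([371.7, 159.5, 21.8, 24.3], 0.63), ([390.5, 170.5, 29.9, 38.8], 0.45), ([80.0, 251.8, 41.1, 40.6], 0.37)]
scene cover [([204.3, 169.5, 84.1, 57.1], 0.85), ([352.3, 168.7, 18.4, 33.4], 0.67)]
top jar1 [([134.6, 189.2, 25.5, 23.7], 0.97), ([80.5, 218.8, 31.6, 24.5], 0.89), ([426.9, 198.1, 24.3, 23.9], 0.82), ([176.8, 153.0, 17.3, 22.2], 0.68), ([130.2, 226.4, 21.5, 18.2], 0.6), ([381.7, 221.7, 23.2, 21.4], 0.51), ([114.5, 146.6, 40.3, 58.0], 0.45)]
top cover [([234.9, 241.9, 88.9, 61.5], 0.71)]
14.775
```

View pics/top1c.png

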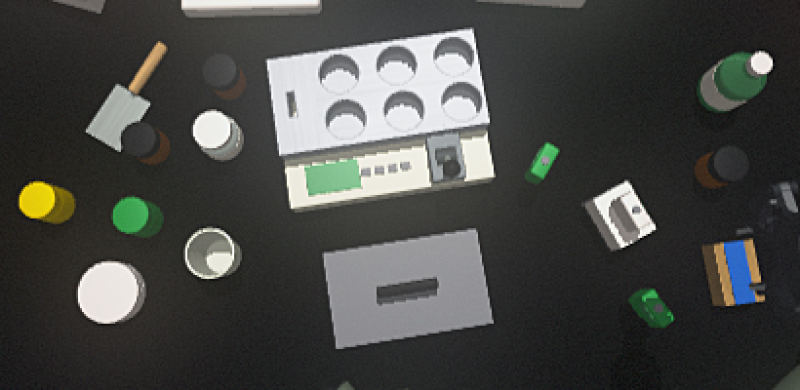

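The cover lies flat in front at crop (410,288). All six pockets are open, and there are exactly three amber jars at (222,75), (143,140) and (730,163). Next I fit the pocket grid, slot and cover from averaged pictures.

```bash
cat > fit1.py <<'E'
from h import *
from scipy.optimize import minimize
from scipy.ndimage import map_coordinates
I={n:np.mean([cv2.cvtColor(bot.camera(n),cv2.COLOR_RGB2GRAY).astype(float) for _ in range(6)],0) for n in("top","scene")}
for n in I: np.save(f"avg_{n}.npy",I[n])
def samp(n,P): q=proj(n,P); return map_coordinates(I[n],[q[:,1],q[:,0]],order=1)
a=np.linspace(0,2*np.pi,60,endpoint=False); ca=np.c_[np.cos(a),np.sin(a)]
PK=np.array([(x,y) for x in(-.035,.035) for y in(-.086,0,.086)])
def ring(r): return np.concatenate([np.c_[p+r*ca,np.full(len(a),.09)] for p in PK])
def edge(n,p,o,i): return np.mean(np.abs(samp(n,T(p,o))-samp(n,T(p,i))))
def fitc(f,x0,st):
    r=minimize(f,x0,method="Nelder-Mead",options=dict(initial_simplex=np.array([x0]+[np.array(x0)+np.eye(len(x0))[k]*st[k] for k in range(len(x0))]),xatol=1e-5)); return r.x,r.fun
def grid(n): return lambda p:-edge(n,p,ring(.0315),ring(.0265))
heat=np.load("heat.npy"); g0=[*T(heat,[.035,-.035,0])[0,:2],heat[2]-.01]
G={}
for n in("top","scene"): G[n]=fitc(grid(n),g0,[.006,.006,.03]); print("grid",n,G[n][0].round(4),round(G[n][1],1))
both=lambda p:grid("top")(p)+grid("scene")(p); gb=fitc(both,g0,[.006,.006,.03]); print("both",gb[0].round(4))
t=np.linspace(-1,1,80)
def rect(hx,hy,z): return np.concatenate([np.c_[hx+0*t,hy*t,z+0*t],np.c_[-hx+0*t,hy*t,z+0*t],np.c_[hx*t,hy+0*t,z+0*t],np.c_[hx*t,-hy+0*t,z+0*t]])
for n in("top","scene"):
    f=lambda p:-edge(n,p,rect(.0725+.003,.12+.003,.004),rect(.0725-.003,.12-.003,.006)); print("cover",n,fitc(f,[.335,.015,.13],[.004,.004,.02])[0].round(4))
    o=lambda p:-edge(n,p,rect(.0185+.003,.005+.003,.09),rect(.0185-.003,.005-.002,.09)); s0=T(gb[0],[0,.157,0])[0]; 
    print("slot",n,fitc(lambda p:o([p[0],p[1],gb[0][2]]),s0[:2],[.004,.004])[0].round(4),"pred",s0.round(4))
np.save("grid.npy",gb[0])
c=lambda u,v:np.array([70+(u+.5)/1.951-.5,125+(v+.5)/1.95-.5]); s=lambda u,v:np.array([60+(u+.5)/2-.5,110+(v+.5)/2-.5])
for A,B in(((221,75),(650,172)),((141,140),(646,108)),((730,163),(133,385))): print("jar",ray("top",c(*A),.075).round(4),ray("scene",s(*B),.075).round(4),tri({"top":c(*A),"scene":s(*B)})[0].round(4))
o,k=(190,130),5; im=cv2.resize(I["top"][130:240,190:340].astype(np.uint8),None,fx=k,fy=k,interpolation=3); im=cv2.cvtColor(im,8)
for p in PK: draw(im,"top",T(gb[0],np.c_[p+.029*ca,np.full(60,.09)]),(0,255,0),k,o); draw(im,"top",T(G["top"][0],np.c_[p+.029*ca,np.full(60,.09)]),(0,0,255),k,o)
for d,col in((.157,(0,255,0)),): draw(im,"top",T(gb[0],[(x,y+d,.09) for x,y in((-.0185,-.005),(.0185,-.005),(.0185,.005),(-.0185,.005))]),col,k,o)
cv2.imwrite("pics/grid.png",im); print(bot.read_clock())
E
python3 fit1.py
```

```text
grid top [0.6268 0.0176 0.1292] -78.7
grid scene [0.6258 0.0193 0.1324] -41.1
both [0.6267 0.0178 0.1296]
cover top [0.336  0.0151 0.1312]
slot top [0.6058 0.1777] pred [0.6064 0.1735 0.    ]
cover scene [0.335  0.017  0.1324]
slot scene [0.6044 0.1794] pred [0.6064 0.1735 0.    ]
jar [0.6561 0.2837 0.075 ] [0.6624 0.293  0.075 ] [0.66   0.2879 0.0743]
jar [0.5602 0.4001 0.075 ] [0.5621 0.4035 0.075 ] [0.5613 0.4014 0.0749]
jar [ 0.5014 -0.462   0.075 ] [ 0.5074 -0.4559  0.075 ] [ 0.5038 -0.4584  0.0733]
15.375
```

View pics/grid.png

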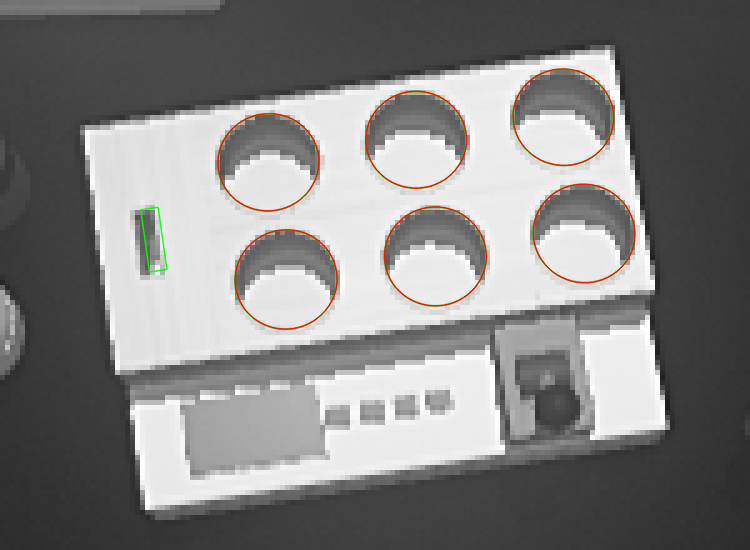

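The pocket rings fit in both views, and the cover agrees with the TCP readback to within 1 mm. The slot sits slightly left of my guess, so I'll use the top-camera fit for it. Starting with the right-hand jar, I squeeze along two axes to centre it.

```bash
cat >> h.py <<'E'
ZG=.038
def pick(xy,yaw,op1=.95,op2=.85):
    x,y=xy; bot.set_gripper(op1)
    go([x,y,.24],yaw); 
    if lin([x,y,ZG],.15,until_force=10): print("bump",bot.read_position()); up(.24); return False
    bot.set_gripper(0,grasp_force=20); bot.set_gripper(op2)
    up(.12); go([x,y,.12],yaw+np.pi/2)
    if lin([x,y,ZG],.12,until_force=10): print("bump2",bot.read_position()); up(.24); return False
    bot.set_gripper(0,grasp_force=45); bot.wait(.1); w=bot.read_gripper_width()*85; up(.26); print("width",w,bot.read_finger_force()); return w>45
def place(loc,yaw):
    g=np.load("grid.npy"); c=T(g,[*loc,0])[0,:2]
    go([*c,.26],yaw); lin([*c,ZG+.096],.15)
    offs=[(0,0)]+[(r*np.cos(a),r*np.sin(a)) for r in(.002,.0035) for a in np.arange(8)*np.pi/4]
    for o in offs:
        p=c+o; lin([*p,ZG+.096],.05)
        hit=lin([*p,ZG+.057],.04,until_force=8); z=bot.read_position()[2]
        print("try",np.round(o,4),hit,round(z,4))
        if z<ZG+.075: break
    w=bot.read_gripper_width(); bot.set_gripper(min(1,w+.15)); bot.wait(.2); up(.26); print(bot.read_clock())
E
python3 - <<'E'
from h import *
if pick((.502,-.461),0): place((.035,-.086),.13)
im=bot.camera("top"); cv2.imwrite("pics/top2.png",im[:,:,::-1])
print([(np.round(d["bbox"],1).tolist(),round(d["confidence"],2)) for d in bot.search_frame("top","jar1")])
E
```

```text
width 52.84055897224476 47.2778856754303
try [0 0] False 0.0952
28.7167
[([175.8, 152.8, 17.9, 20.2], 0.78), ([133.7, 189.5, 24.3, 22.7], 0.77), ([81.8, 217.7, 29.1, 21.7], 0.77), ([132.4, 228.1, 17.2, 13.2], 0.68), ([206.6, 146.2, 62.7, 85.7], 0.31)]
```

```bash
python3 - <<'E'
from h import *
if pick((.658,.286),np.pi/4,.9,.8): place((.035,.086),.13)
im=bot.camera("top"); cv2.imwrite("pics/top3.png",im[:,:,::-1])
d=bot.search_frame("top","jar1"); print([(np.round(d["bbox"],1).tolist(),round(d["confidence"],2)) for d in d])
if any(abs(x["bbox"][0]-133.7)<4 and abs(x["bbox"][1]-189.5)<4 for x in d):
    if pick((.5605,.401),np.pi/4,.95,.8): place((-.035,0),.13)
    go([.4,-.35,.35],.13)
    im=bot.camera("top"); cv2.imwrite("pics/top4.png",im[:,:,::-1])
    cv2.imwrite("pics/top4c.png",cv2.resize(im[125:325,70:480,::-1],(800,390),interpolation=3))
E
```

```text
width 52.91322278702101 47.29966342449188
try [0 0] False 0.0954
41.8583
[([133.9, 186.2, 25.9, 23.9], 0.93), ([293.9, 139.8, 16.6, 24.0], 0.83), ([128.0, 227.2, 26.5, 17.2], 0.72), ([80.7, 221.0, 30.6, 20.9], 0.67), ([430.2, 251.3, 36.2, 32.1], 0.24)]
width 52.791067930010314 47.24216938018799
try [0 0] False 0.0953
55.2917
```

View pics/top4c.png

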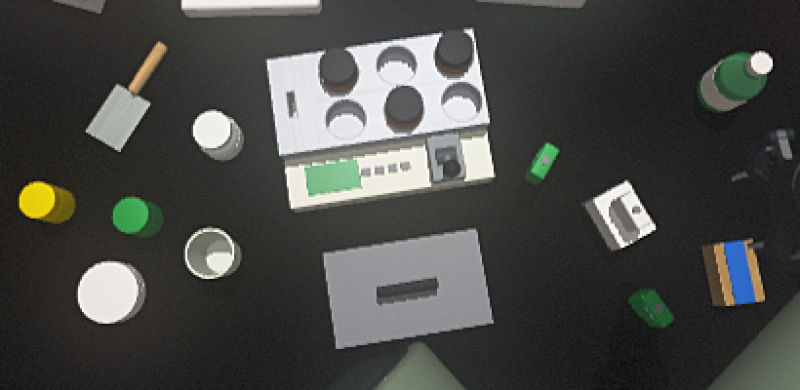

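```bash
python3 - <<'E'
from h import *
for n in("scene",):
    im=bot.camera(n); cv2.imwrite("pics/sc4c.png",cv2.resize(im[150:310,180:420,::-1],(720,480),interpolation=3))
hc=np.array([.4321,-.3036]); y=.44
for p,w in(([*hc,.08],y+np.pi/2),([*hc,.08],y)): b=ik(p,w); print(b[1],b[2].round(2))
print(ik([.6055,.1775,.1],.13+np.pi/2)[1:])
E
```

```text
5.152388980384689 [-0.75  0.44 -0.45  0.68  0.    1.95]
0.44 [-0.75  0.44 -0.45  0.68  0.    0.38]
(1.7007963267948965, array([ 0.16824709,  0.58052763, -0.14215896,  0.84810973,  0.        ,
        0.03824709]))
```

View pics/sc4c.png

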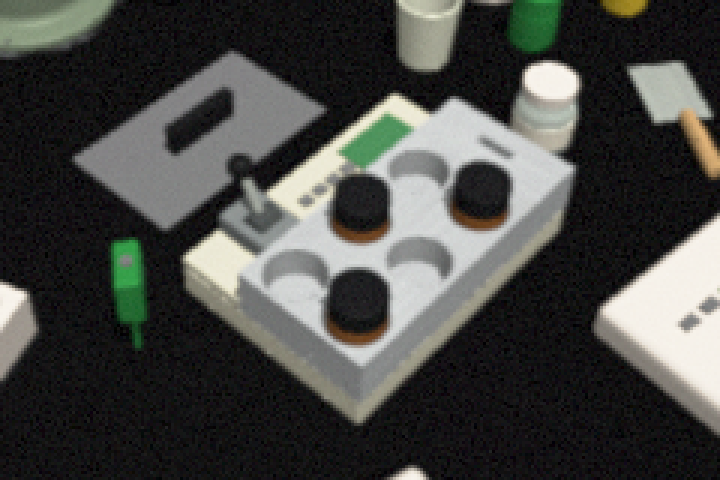

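Three jars are seated, with caps level in the scene view at (480,190), (360,205) and (358,300). Next is the logger.

```bash
cat > probe.py <<'E'
from h import *
from scipy.optimize import minimize
from scipy.ndimage import map_coordinates
t=np.linspace(-1,1,80)
def rect(hx,hy,z): return np.concatenate([np.c_[hx+0*t,hy*t,z+0*t],np.c_[-hx+0*t,hy*t,z+0*t],np.c_[hx*t,hy+0*t,z+0*t],np.c_[hx*t,-hy+0*t,z+0*t]])
go([.45,.05,.4],.13)
for n in("top","scene"):
    I=np.mean([cv2.cvtColor(bot.camera(n),cv2.COLOR_RGB2GRAY).astype(float) for _ in range(6)],0)
    def samp(P): q=proj(n,P); return map_coordinates(I,[q[:,1],q[:,0]],order=1)
    f=lambda p:-np.mean(np.abs(samp(T(p,rect(.043,.033,.067)))-samp(T(p,rect(.037,.027,.067)))))
    x0=np.array([.4321,-.3036,.444]); r=minimize(f,x0,method="Nelder-Mead",options=dict(initial_simplex=np.vstack([x0,x0+np.diag([.005,.005,.05])]))); print(n,r.x.round(4),r.fun)
    if n=="top": hp=r.x; np.save("hold.npy",hp)
E
python3 probe.py
```

```text
top [ 0.4323 -0.3036  0.4687] -178.0188171124364
scene [ 0.4301 -0.3025  0.5085] -86.10615965239863
```

```bash
python3 - <<'E'
from h import *
x,y,w=np.load("hold.npy"); w=.475; Z=.082
bot.set_gripper(.85); go([x,y,.25],w); print(lin([x,y,Z],.12,until_force=8))
f0=np.array(bot.read_ft_force()); bot.set_gripper(0,grasp_force=20); bot.wait(.1); print("len",bot.read_gripper_width()*85,np.round(bot.read_ft_force()-f0,2)); bot.set_gripper(.85)
up(.17); go([x,y,.17],w+np.pi/2); print(lin([x,y,Z],.12,until_force=8))
f0=np.array(bot.read_ft_force()); bot.set_gripper(0,grasp_force=50); bot.wait(.1); print("wid",bot.read_gripper_width()*85,np.round(bot.read_ft_force()-f0,2),np.round(bot.read_moment(),3))
up(.28,.1); print("F",np.round(bot.read_ft_force(),2),bot.read_gripper_width()*85)
c=np.array([.6058,.1777]); go([*c,.28],.13+np.pi/2); lin([*c,.165],.1)
offs=[(0,0)]+[(r*np.cos(a),r*np.sin(a)) for r in(.002,.0035) for a in np.arange(8)*np.pi/4]
for o in offs:
    p=c+o; lin([*p,.163],.05); hit=lin([*p,.1035],.04,until_force=7); z=bot.read_position()[2]; print(np.round(o,4),hit,round(z,4))
    if z<.125: break
print(np.round(bot.read_ft_force(),1),bot.read_clock())
for n in("top","scene"):
    im=bot.camera(n); cv2.imwrite(f"pics/{n}5.png",im[:,:,::-1])
E
```

```text
False
len 51.563252308842436 [-1.52  0.06  5.68]
False
wid 23.443616862828318 [ 0.18 -0.14  6.51] [ 0.173  0.161 -0.02 ]
F [-0.11 -0.73 -1.07] 23.307164241315817
[0 0] True 0.1056
[-0.5  0.1  3.9] 73.3417
```

It went straight in and made contact at 0.1056, against an expected 0.105 at the shoulder. Release and look.

```bash
python3 - <<'E'
from h import *
bot.set_gripper(.6); bot.wait(.2); up(.28); go([.45,-.25,.3],.13)
a=bot.camera("scene"); b=bot.camera("top")
g=np.load("grid.npy")
print(bot.read_clock())
A=cv2.resize(a[160:290,230:380,::-1],(600,520),interpolation=3); B=cv2.resize(b[130:250,190:290,::-1],(200,240),interpolation=3)
cv2.imwrite("pics/s6.png",np.hstack([A,np.vstack([B,np.zeros((280,200,3),np.uint8)])]))
L=T([g[0],g[1],g[2]],[[-.109-.035*0,-.05,.0]])[0]; print("pivot",L)
for d in("switch","switch_tip"):
    for n in("top","scene"): print(d,n,[(np.round(q["bbox"],1).tolist(),round(q["confidence"],2)) for q in bot.search_frame(n,d)][:2])
E
```

```text
76.8167
pivot [ 0.52510485 -0.04589323  0.        ]
switch top []
switch scene [([251.2, 200.2, 14.7, 21.4], 0.5)]
switch_tip top [([207.4, 139.8, 116.6, 95.8], 0.74)]
switch_tip scene [([256.1, 202.7, 9.3, 14.6], 0.58)]
```

View pics/s6.png

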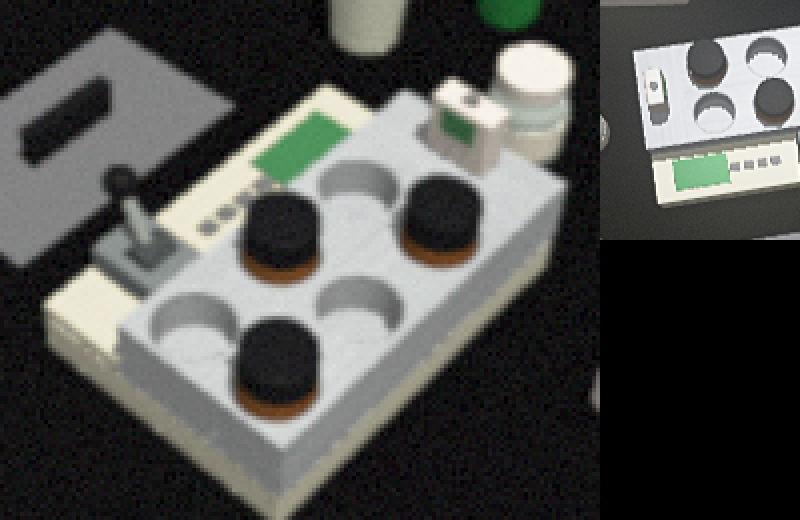

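The logger stands upright in the slot with its head on the block at (468,125). I'll check its height with a light dab, then throw the lever.

```bash
python3 - <<'E'
from h import *
bot.set_gripper(0,grasp_force=30)
c=[.6058,.1777]; go([*c,.25],.13+np.pi/2); print("dab",lin([*c,.140],.04,until_force=6),round(bot.read_position()[2],4)); up(.28)
pv=np.array([.5251,-.0459]); d=np.array([np.cos(.13),np.sin(.13)])
P=lambda s,z:[*(pv+s*d),z]
go(P(-.08,.28),.13+np.pi/2); lin(P(-.08,.107),.15)
print("push",lin(P(.009,.107),.06,until_force=25),(np.array(bot.read_position())[:2]-pv)@d,np.round(bot.read_ft_force(),1))
lin(P(-.03,.107),.1); up(.28); go([.45,-.3,.3],.13)
a=bot.camera("scene"); b=bot.camera("top"); print(bot.read_clock())
A=cv2.resize(a[160:290,190:340,::-1],(600,520),interpolation=3); B=cv2.resize(b[190:240,280:330,::-1],(200,200),interpolation=3)
cv2.imwrite("pics/s7.png",np.hstack([A,np.vstack([B,np.zeros((320,200,3),np.uint8)])]))
for n in("top","scene"):
  for q in(0,1.): print(n,q,proj(n,[*(pv+.06*np.sin(q-.5)*d),.072+.06*np.cos(q-.5)]).round(1))
E
```

```text
dab True 0.1451
push False 0.0038412943982293235 [-13.3  -2.5   9.5]
89.1167
top 0 [[300.7 211.1]]
top 1.0 [[297.2 190.7]]
scene 0 [[259.4 206. ]]
scene 1.0 [[274.7 216.6]]
```

View pics/s7.png

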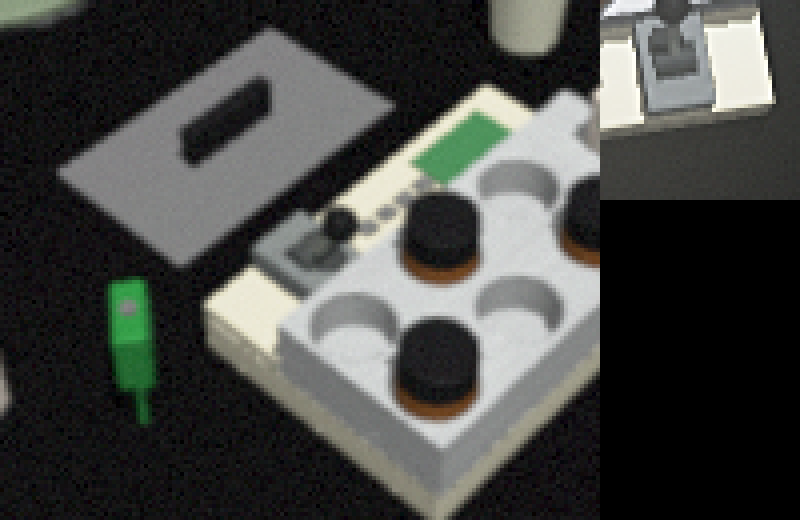

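The dab stopped at 0.1451, so the logger is home. The lever ball is at scene px (275,216), against (274.7,216.6) predicted for 1.0 rad. The jars and cover are in place, so I'm handing in.

```bash
python3 -c "
from cell import bot
print(bot.close_job(), bot.read_clock())"
```

```text
the job is handed in; nothing more can be done
the job is handed in; nothing more can be done
```

I handed the job in at about 89 s, but the judge's verdict was not shown: the cover lies flat on the bench, all three amber jars are in pockets, the logger is home in the slot, and the lever reads about 1.0 rad in the camera image.

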